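# Fit a calibration module and hold the recessed reset

### The job

The dry-block incubator has been opened for recalibration: drop the blue calibration module fully home in the bay on its deck (yellow, slotted end towards the lever's pivot), let go of it, and swing the red-knobbed lever shut over it until it stops. Only then take the blue stylus, not the yellow screwdriver, out of the tool block, reach its tip down through the orange-ringed hole and press the recessed reset button fully down. Finish holding it down like that with the stylus still in the gripper, and leave the screwdriver, timer and tape roll where they are.

Things in the scene. Friction and masses are not known exactly. Their poses are not given: they have to be found in the camera images.
- incubator: Fixed white bench instrument, 180 (x) x 190 (y) x 60 mm high, flat grey deck on top. Origin: middle of its underside, z up; its display front faces its -x. On the deck: module bay front centre, lever post left (+y) of it, reset hole front right (-y), 10 mm high heating block back right with tubes standing up to 124 mm above the bench.
- bay (a point): Middle of the floor of the module bay, axes as the incubator. The bay is a pocket 28.4 mm (x) by 38.4 mm (y), 20 mm deep from the deck, with a yellow key rib 8 mm wide standing 4 mm into it in the middle of its +y end. The seated module's origin lies here, its axes along the incubator's.
- module: Loose dark blue plug-in module, 26 (x) x 36 (y) x 36 mm high, about 60 g, upright on the bench. Origin: middle of its underside, z up, y along its long side. Its +y end is marked yellow on top and has a vertical keyway 11 mm wide, 5.5 mm deep for the bay's rib: it fits one way round only. Its lowest 3 mm are stepped in 1.25 mm all round. Seated, 16 mm stands above the deck. Grip across x.
- lever (a joint): Lever angle, rad, about the vertical axis at lever_pivot: 0 shut (at a stop, bar over the bay, pointing to the incubator's -y); grows counter-clockwise from above to 1.65 open (bar to the back, +x). Stays where left; about 1.1 N at the knob moves it. The 12 mm wide bar runs 18 to 23 mm above the deck: clears a seated module by 2 mm, strikes one that stands higher.
- lever_pivot (a point): Lever's axis, at deck height, axes as the incubator; 34 mm to the +y side of the bay centre.
- lever_knob (a point): Top centre of the red knob on the lever, an upright cylinder 12 mm in diameter and 28 mm tall, top 54 mm above the deck, 78 mm from the lever's axis. The shut bar lies under a steel keeper hook beside the bay, 16.5 mm from the knob's axis towards the bay, 27 mm above the deck.
- reset_hole (a point): Centre of the mouth of the reset hole, at deck level: a round vertical hole of 10 mm diameter through the 6 mm deck, with an orange ring round it.
- reset_button: Orange sprung button under the hole, cap 15 mm in diameter. Origin: middle of the top of its cap, 13 mm below the deck (47 mm above the incubator's underside) when at rest. Travels 5 mm straight down to its stop; needs 2 N to start and 4.5 N at the stop.
- tool_block: Fixed grey bench tool block, 96 (x) x 38 (y) x 60 mm high on a 106 x 48 x 8 mm white foot, with three bores in a row along its x, 30 mm apart; the two hand tools stand in the outer bores, either way, the middle one is empty. Origin: middle of its underside.
- stylus: Loose reset stylus standing upright, tip down, in the tool block: 120 mm long, blue handle with white rings, 12 mm in diameter, from 40 to 120 mm above the tip; white nylon rod 5 mm in diameter below it. 30 g. Origin: the tip, z towards the handle. In the block the tip is 8 mm above the bench and 52 mm of its length is inside the bore.
- screwdriver: Loose trimming screwdriver of the same size as the stylus, yellow handle with black rings, steel rod, standing in the other outer bore. Origin: its tip.
- timer: Loose white bench timer, 66 x 62 x 20 mm, on the bench. Origin: middle of its underside.
- tape_roll: Loose roll of paper tape, 62 mm in diameter, 13 mm high, lying flat. Origin: middle of its underside.
Not all that is in view belongs to the job. Of the things that look like the module, take the one that is farthest to the robot's right at the start.

How it is judged:
On the way, in this order (a step that is already met when the one before it is completed fails the run):
1. the module is fully home in the bay and let go, the lever still open (z of module in the frame of bay below 0.003 m and horizontal distance between module and bay below 0.004 m and angle between the y axis of module and the y axis of incubator, either way round below 0.12 rad and angle between module's own z axis and vertical below 0.08 rad and contact force between the fingers and module below 0.1 N and value of joint lever above 0.5 rad), for 0.2 s.
2. the lever is swung shut over the seated module (value of joint lever below 0.06 rad and z of module in the frame of bay below 0.003 m and horizontal distance between module and bay below 0.004 m), for 0.2 s.
3. the stylus is drawn clear of the tool block in the gripper (z of stylus in the frame of tool_block above 0.06 m and contact force between the fingers and stylus above 0.5 N), for 0.1 s.
At the end, for the whole second after the job is handed in: The gripped stylus, within 0.25 rad of upright and its tip within 6 mm of the hole's axis, holds the reset button at least 3.8 mm down with over 1.5 N; the lever is shut within 0.06 rad; the module is seated within 3 mm in height, 4 mm sideways and 0.12 rad (all of step 2 and z of reset_button in the frame of incubator below 0.0432 m and contact force between stylus and reset_button above 1.5 N and contact force between the fingers and stylus above 1 N and horizontal distance between stylus and reset_hole below 0.006 m and angle between stylus's own z axis and vertical below 0.25 rad and angle between the y axis of module and the y axis of incubator, either way round below 0.12 rad); the arm keeps its last pose, push and grip.
It fails at once if the reset button is pressed while the lever is not shut (z of reset_button in the frame of incubator below 0.0445 m and value of joint lever above 0.12 rad).
It fails at once if the screwdriver is pulled out or knocked (distance of screwdriver from where it was at the start of the episode above 0.02 m).
It fails at once if the timer is pushed away (distance of timer from where it was at the start of the episode above 0.03 m).
It fails at once if the tape roll is pushed away (distance of tape_roll from where it was at the start of the episode above 0.03 m).
It also fails if it takes over 67 s, if anything falls off the work surface, if the arm or the gripper's body presses on something with over 40 N, if the wrist force passes 120 N, or if a joint passes its speed limit or range.

### The arm

A 6-joint arm with a two-finger parallel gripper is mounted at the origin on a cart in front of the work surface, level with it; the furniture and walls round the work are solid. World frame = base frame: x ahead of the robot, y to its left, z up, the work surface at z = 0. Lengths are in m, angles in rad, forces in N, time in s.
With the tool pointing down it reaches from about 0.425 to 0.95 m from the base axis. Payload 3.5 kg.
Tool frame: the origin (TCP) lies midway between the tips of the shut fingers; the grasp point (between the pads) lies 19 mm behind it (robot.hold_point_z is the distance from the TCP to the grasp point, in m); z points along the fingers, y is the line along which they close (so a half turn about z gives the same grasp; the last joint's range is limited). The gripper opens to 85 mm and grips with 20 to 120 N. Pads are 22 mm wide; open, the fingers measure 114 mm over their backs; the gripper's body (76 mm by 85 mm) begins 54 mm behind the grasp point. The pads swing forward as they close: fully open they stand 13 mm farther back than shut.
Start: joints at [-1.415, 0.286, 1.577, -0, 1.279, -0.15], TCP at [0.203, -0.644, 0.231] pointing down, gripper open.
Joint ranges: [-2.77, 2.77], [-0.9, 2.22], [0.21, 2.48], [-1.53, 4.67], [0.24, 2.81], [-2.84, 2.84]. Speed limits (rad/s): [2.79, 2.79, 3.14, 3.14, 3.14, 3.14].

### API

Orientations are given as a rotation vector (axis times angle).
In Python, from bench import sensors, imaging, robot gives the robot as it stands.
- The arm moves only by the tool drive_tool, never from a script. Its argument "steps" is a list of rows, each an object of numbers: "tx", "ty", "tz": the shift along the tool's x, y, z in m; "ax", "ay", "az": the turn, a rotation vector about the tool's x, y, z in rad; "fingers": the opening, from 0 (shut) to 1 (fully open). A call has 1 to 8 rows; each row is the pose to reach, as a shift and turn from the pose commanded when the call began, along the tool's axes at that moment; what a row does not reach only later rows make up. A row lasts 1/8 s, in which the tool goes at most 62.5 mm and 10.7 degrees, less where a joint would pass 70% of its speed; a pose out of reach is approached as far as the arm can. A call with a gripper value outside its range is refused whole. The fingers move at their own pace and stop on an object; the grip force is fixed at half the most. Time passes only in rows, so rows that repeat a pose let the fingers close. It gives the time, the measured TCP pose, the force, the opening and the grip force at its end, in the units of the state.
- sensors.get_obs(): the state, without advancing time (a new reading comes with each control period).
- imaging.capture(name): name is "scene" or "top" or "wrist"; returns (picture, depth): 384x512x3 uint8, red, green, blue; 384x512 float32, m along the optical axis (not along the pixel's ray), 0 where there is no reading.
- imaging.get_calibration(name): a dict with "fx", "fy", "cx", "cy" (pixels), "cam_to_world" (4x4, takes a point from camera to world coordinates). Camera axes: x right, y down, z forward; pixel columns grow to the right and rows downward; lengths in m; the calibration is good to about 2 mm. A picture is of the moment at which its call begins: read the wrist's pose just before it. get_calibration takes no time and is no camera call; for the wrist camera it gives the pose at the moment of the call.
- robot.job_done(): hands the job in; it is judged then, once.
The state is a dict: "time_s": time; "joint_pos": joint angles; "joint_vel": joint speeds; "joint_efforts": joint torques, N m; "eef_pos": TCP position; "tool_rot": TCP orientation; "ft_force": force on the tool from outside, world axes, zero at the start; "torque": the same for the moment, N m; "width": finger opening in m; "finger_force": force on a finger pad.
Only numpy, scipy, OpenCV 4.12 (cv2) and the standard library are available. Lean on these libraries where they do the work, as an engineer would, in place of code of your own. Each camera call takes 0.05 s, during which the arm holds its last target. There are 200 camera calls.

## Working session

There is one attempt and no reset: what is moved stays moved. The work goes in short steps, Python scripts to look and compute and a tool call to move; the robot and the scene stay as the last step left them, time stands still between calls to the robot, and variables do not carry over. Pictures are saved under pics/ and viewed, at most 10 in all, crops included, and the job is handed in when it is done.

Besides the shell and the picture viewer there is one more tool, called after "Emit:" as name(argument=value, ...) on one line, values as JSON. drive_tool: Moves the arm, as the interface text tells. Its arguments: {"type":"object","properties":{"steps":{"type":"array","items":{"type":"object","properties":{"tx":{"type":"number"},"ty":{"type":"number"},"tz":{"type":"number"},"ax":{"type":"number"},"ay":{"type":"number"},"az":{"type":"number"},"fingers":{"type":"number"}}}}},"required":["steps"]}

```bash
mkdir -p pics; ls
python3 - <<'E'
from bench import sensors, imaging, robot
import cv2,numpy as np
print(sensors.get_obs())
for n in ["top","scene"]:
    p,d=imaging.capture(n); cv2.imwrite(f"pics/{n}0.png",cv2.resize(p[:,:,::-1],(800,600),interpolation=cv2.INTER_CUBIC)); np.savez(f"{n}0.npz",p=p,d=d,**imaging.get_calibration(n))
    print(imaging.get_calibration(n))
E
```

```text
pics
{'time_s': 0.0, 'joint_pos': array([-1.41499538e+00,  2.87181049e-01,  1.57819805e+00, -3.41129865e-05,
        1.27857905e+00, -1.50012115e-01]), 'joint_vel': array([-2.44266755e-06,  2.54920410e-03, -7.71888634e-04,  2.01017704e-03,
        1.14773556e-05,  3.39261092e-04]), 'joint_efforts': array([ 5.77734900e-04, -4.05980802e+01, -2.92627627e+01, -1.86942552e-04,
        5.74643418e-03,  2.13493095e-06]), 'eef_pos': array([ 0.20312996, -0.64301611,  0.22992552]), 'tool_rot': array([-3.10259815e+00, -4.78155381e-01,  6.20025729e-05]), 'ft_force': array([-0.21725774,  1.01640322, -0.40998447]), 'torque': array([ 0.01404566,  0.00070988, -0.02711257]), 'finger_force': 0.0, 'width': 0.08531494381578454}
{'fx': 476.0613663183955, 'fy': 476.0613663183955, 'cx': 251.55700529044893, 'cy': 189.8760597357504, 'cam_to_world': array([[ 0.02672544, -0.98832374,  0.15000646,  0.30332691],
       [-0.99949792, -0.02386413,  0.02084266, -0.15834927],
       [-0.01701952, -0.15048817, -0.9884653 ,  1.23560961],
       [ 0.        ,  0.        ,  0.        ,  1.        ]])}
{'fx': 492.6460465201915, 'fy': 492.6460465201915, 'cx': 254.73881281504123, 'cy': 197.75973794603843, 'cam_to_world': array([[-0.79984534, -0.43305641,  0.41558342, -0.02657035],
       [-0.60004875,  0.56109084, -0.57019169,  0.59173155],
       [ 0.01374512, -0.70543548, -0.70864085,  0.99353208],
       [ 0.        ,  0.        ,  0.        ,  1.        ]])}
```

View pics/top0.png

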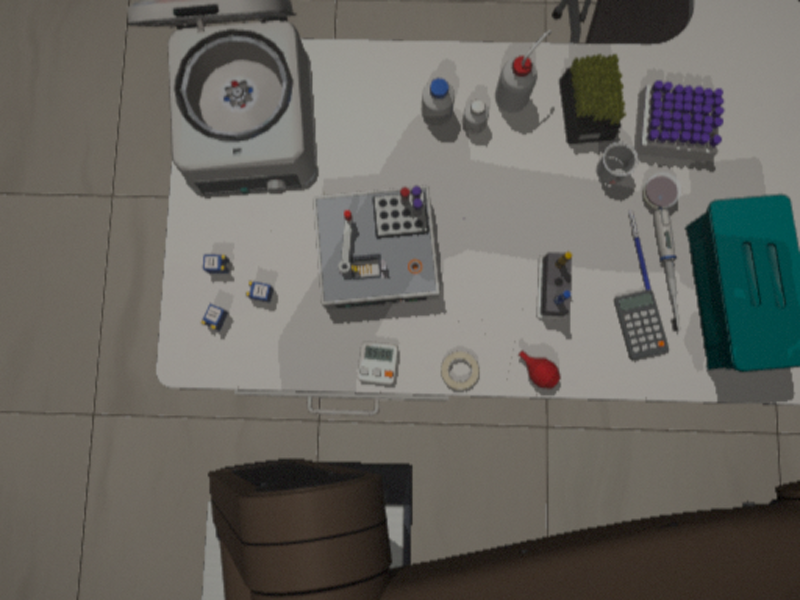

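View pics/scene0.png

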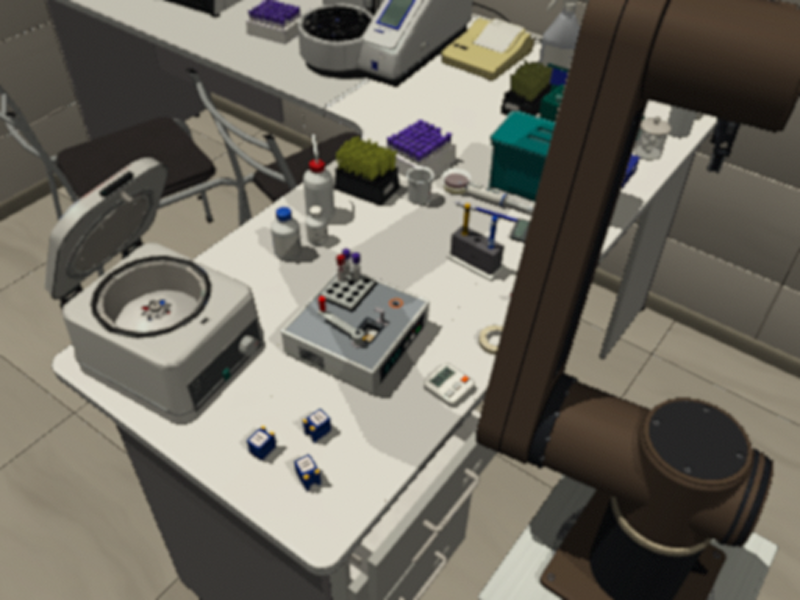

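The top view shows three blue modules. The rightmost (−y) is at about (261,291). The incubator is at about (378,245) with the lever pivot at (345,267), knob (348,214), bay (368,270) and orange ring (415,267). In the tool block the stylus is in the front bore at (563,297) and the screwdriver in the back one at (566,258).

```bash
cat > h.py <<'E'
import numpy as np, cv2
from bench import sensors, imaging, robot
from scipy.spatial.transform import Rotation as R
def cloud(d,c):
    v,u=np.mgrid[:384,:512]
    P=np.stack([(u-c['cx'])/c['fx']*d,(v-c['cy'])/c['fy']*d,d],-1)
    T=c['cam_to_world']; return P@T[:3,:3].T+T[:3,3]
def onplane(u,v,c,z):
    T=c['cam_to_world']; r=T[:3,:3]@np.array([(u-c['cx'])/c['fx'],(v-c['cy'])/c['fy'],1.])
    return T[:3,3]+r*(z-T[2,3])/r[2]
def snap(n,save=None,crop=None,k=1):
    o=sensors.get_obs(); c=imaging.get_calibration(n); p,d=imaging.capture(n)
    if save:
        q=p if crop is None else p[crop[0]:crop[1],crop[2]:crop[3]]
        cv2.imwrite('pics/'+save+'.png',cv2.resize(q[:,:,::-1],None,fx=k,fy=k,interpolation=cv2.INTER_CUBIC)); np.savez(save+'.npz',p=p,d=d,**c)
    return p,d,c,o
def totool(w,o):  # world offset point -> shift in tool axes from measured TCP
    return R.from_rotvec(o['tool_rot']).inv().apply(np.array(w)-o['eef_pos'])
E
python3 - <<'E'
from h import *
f=np.load('top0.npz'); P=cloud(f['d'],f)
for n,(u,v) in dict(mod=(261,291),mod2=(214,317),mod3=(214,264),pivot=(345,267),knob=(348,214),bay=(368,270),ring=(415,267),deck=(400,250),tl=(318,198),tr=(429,188),bl=(322,304),br=(437,296),sty=(563,297),scr=(567,256),block=(555,285),timer=(378,365),tape=(460,370),tub=(416,190)).items():
    print(n,P[int(v/1.5625),int(u/1.5625)].round(3))
cv2.imwrite('pics/c1.png',cv2.resize(f['p'][110:215,120:280,::-1],None,fx=5,fy=5,interpolation=cv2.INTER_CUBIC))
E
```

```text
mod [0.49  0.084 0.036]
mod2 [0.447 0.161 0.034]
mod3 [0.536 0.167 0.033]
pivot [ 0.525 -0.055  0.087]
knob [ 0.605 -0.059  0.112]
bay [ 0.53  -0.089  0.039]
ring [ 0.536 -0.166  0.046]
deck [ 0.559 -0.143  0.056]
tl [ 0.643 -0.005  0.062]
tr [ 0.664 -0.186  0.059]
bl [ 0.469 -0.02   0.057]
br [ 0.489 -0.203  0.038]
sty [ 0.479 -0.392  0.116]
scr [ 0.542 -0.394  0.128]
block [ 0.508 -0.392  0.057]
timer [ 0.376 -0.108  0.012]
tape [ 0.373 -0.246 -0.006]
tub [ 0.641 -0.165  0.124]
```

View pics/c1.png

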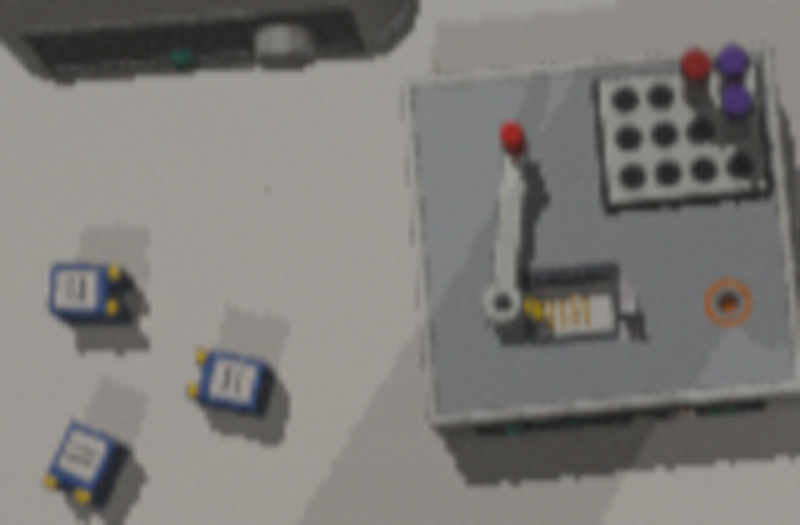

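```bash
cat >> h.py <<'E'
def goto(pos,head,o=None):
    """row numbers to put TCP at pos, tool down, tool y heading `head` (world yaw)"""
    o=o or sensors.get_obs(); r=R.from_rotvec(o['tool_rot'])
    y=np.array([np.cos(head),np.sin(head),0]); z=np.array([0,0,-1.]); 
    t=R.from_matrix(np.stack([np.cross(y,z),y,z],1)); a=(r.inv()*t).as_rotvec()
    print('t',totool(pos,o).round(4),'a',a.round(4),'t=',round(o['time_s'],2));
E
python3 - <<'E'
from h import *
o=sensors.get_obs();c=imaging.get_calibration('wrist')
r=R.from_rotvec(o['tool_rot']); T=c['cam_to_world']
print(totool(T[:3,3],o).round(3),(r.as_matrix().T@T[:3,:3]).round(3),c['fx'])
goto([0.50,0.02,0.23],-0.2)
E
```

```text
[ 0.082 -0.001 -0.142] [[ 0.001 -0.948 -0.319]
 [ 1.     0.001  0.001]
 [-0.001 -0.319  0.948]] 282.5325484088243
t [ 0.4827 -0.543   0.0014] a [-0.0018 -0.0014 -1.065 ] t= 0.1
```

Emit:
drive_tool(steps=[{"tx": 0.24,"ty": -0.27,"tz": 0,"az": -0.53,"fingers": 1},{"tx": 0.24,"ty": -0.27,"tz": 0,"az": -0.53},{"tx": 0.24,"ty": -0.27,"tz": 0,"az": -0.53},{"tx": 0.24,"ty": -0.27,"tz": 0,"az": -0.53},{"tx": 0.24,"ty": -0.27,"tz": 0,"az": -0.53},{"tx": 0.24,"ty": -0.27,"tz": 0,"az": -0.53},{"tx": 0.48,"ty": -0.54,"tz": 0,"az": -1.06},{"tx": 0.48,"ty": -0.54,"tz": 0,"az": -1.06}])

```text
invalid input
```

```bash
python3 -c "
from h import *
goto([0.50,0.02,0.23],-0.2)"
```

```text
t [ 0.4827 -0.543   0.0014] a [-0.0018 -0.0014 -1.065 ] t= 0.1
```

Emit:
drive_tool(steps=[{"tx": 0.24,"ty": -0.27,"tz": 0,"ax": 0,"ay": 0,"az": -0.53,"fingers": 1},{"tx": 0.24,"ty": -0.27,"tz": 0,"ax": 0,"ay": 0,"az": -0.53,"fingers": 1},{"tx": 0.24,"ty": -0.27,"tz": 0,"ax": 0,"ay": 0,"az": -0.53,"fingers": 1},{"tx": 0.24,"ty": -0.27,"tz": 0,"ax": 0,"ay": 0,"az": -0.53,"fingers": 1},{"tx": 0.24,"ty": -0.27,"tz": 0,"ax": 0,"ay": 0,"az": -0.53,"fingers": 1},{"tx": 0.24,"ty": -0.27,"tz": 0,"ax": 0,"ay": 0,"az": -0.53,"fingers": 1},{"tx": 0.48,"ty": -0.54,"tz": 0,"ax": 0,"ay": 0,"az": -1.06,"fingers": 1},{"tx": 0.48,"ty": -0.54,"tz": 0,"ax": 0,"ay": 0,"az": -1.06,"fingers": 1}])

```text
time_s: 1.1
eef_pos: [0.4021, -0.1979, 0.2311]
tool_rot: [-2.579, -1.795, -0.0]
ft_force: [0.8, -0.1, 0.4]
width: 0.0857
finger_force: 0.0
```

```bash
python3 -c "
from h import *
goto([0.50,0.02,0.23],-0.2)"
```

```text
t [0.2384 0.0161 0.0011] a [ 1.000e-04 -2.000e-04 -1.547e-01] t= 1.1
```

Emit:
drive_tool(steps=[{"tx": 0.238,"ty": 0.016,"tz": 0,"ax": 0,"ay": 0,"az": -0.155,"fingers": 1},{"tx": 0.238,"ty": 0.016,"tz": 0,"ax": 0,"ay": 0,"az": -0.155,"fingers": 1},{"tx": 0.238,"ty": 0.016,"tz": 0,"ax": 0,"ay": 0,"az": -0.155,"fingers": 1},{"tx": 0.238,"ty": 0.016,"tz": 0,"ax": 0,"ay": 0,"az": -0.155,"fingers": 1},{"tx": 0.238,"ty": 0.016,"tz": 0,"ax": 0,"ay": 0,"az": -0.155,"fingers": 1},{"tx": 0.238,"ty": 0.016,"tz": 0,"ax": 0,"ay": 0,"az": -0.155,"fingers": 1}])

```text
time_s: 1.85
eef_pos: [0.5003, 0.0173, 0.2308]
tool_rot: [-2.436, -1.983, 0.002]
ft_force: [0.0, -0.2, -0.3]
width: 0.0851
finger_force: 0.0
```

```bash
python3 -c "
from h import *
p,d,c,o=snap('wrist','w1',None,1.5625); print(o['eef_pos'],o['tool_rot'])"
```

```text
[0.50029049 0.01725274 0.23079753] [-2.43597071e+00 -1.98298605e+00  1.72490662e-03]
```

View pics/w1.png

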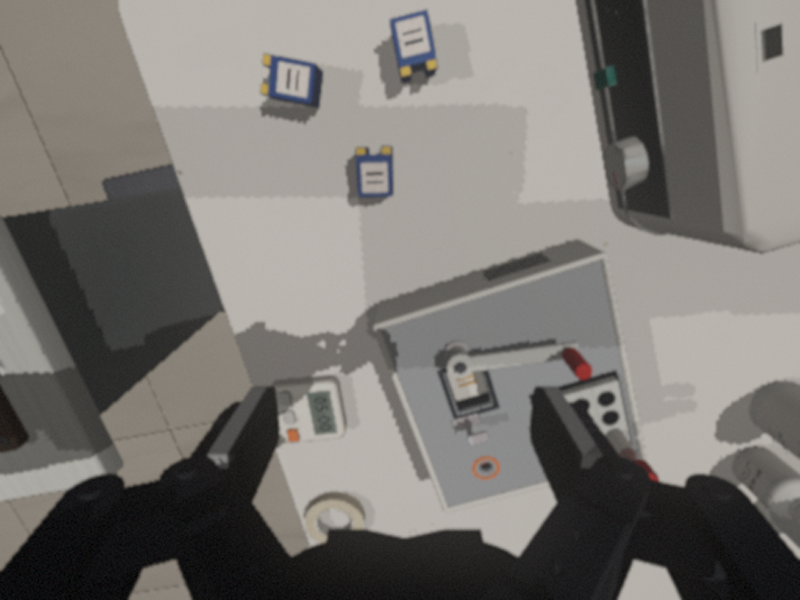

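The wrist view shows the target module at (374,172), yellow end up (+y). The bay is at (468,390), the ring at (486,467) and the knob at (577,362). I'll rectify onto the known planes for accuracy.

```bash
cat >> h.py <<'E'
def ortho(p,c,x1,y1,hx,wy,z,s):
    """rectified picture of plane z: row 0 = x1 (falling), col 0 = y1 (falling), s px/m"""
    W=[(x1,y1),(x1,y1-wy),(x1-hx,y1),(x1-hx,y1-wy)]
    Ti=np.linalg.inv(c['cam_to_world']); src=[]
    for x,y in W:
        q=Ti@[x,y,z,1]; src.append((q[0]/q[2]*c['fx']+c['cx'],q[1]/q[2]*c['fy']+c['cy']))
    dst=[(0,0),(wy*s,0),(0,hx*s),(wy*s,hx*s)]
    H=cv2.getPerspectiveTransform(np.float32(src),np.float32(dst))
    return cv2.warpPerspective(p,H,(int(wy*s),int(hx*s)),flags=cv2.INTER_CUBIC)
E
python3 - <<'E'
from h import *
f=np.load('w1.npz')
a=ortho(f['p'],f,.68,.02,.22,.24,.06,2500)
b=ortho(f['p'],f,.53,.12,.08,.08,.036,2500)
b=np.vstack([b,np.zeros((350,200,3),np.uint8)])
g=np.load('top0.npz'); b[350:]=ortho(g['p'],g,.53,.12,.08,.08,.036,2500); 
cv2.imwrite('pics/o1.png',np.hstack([a,b])[:,:,::-1])
P=cloud(f['d'],f)
for u,v in [(374,172),(420,400),(575,355),(458,355),(560,300)]: print(P[int(v/1.5625),int(u/1.5625)].round(4))
E
```

```text
[0.4916 0.0895 0.0348]
[ 0.4897 -0.0909  0.0595]
[ 0.6043 -0.0532  0.0999]
[ 0.5266 -0.045   0.0841]
[ 0.609  -0.0275  0.0608]
```

View pics/o1.png

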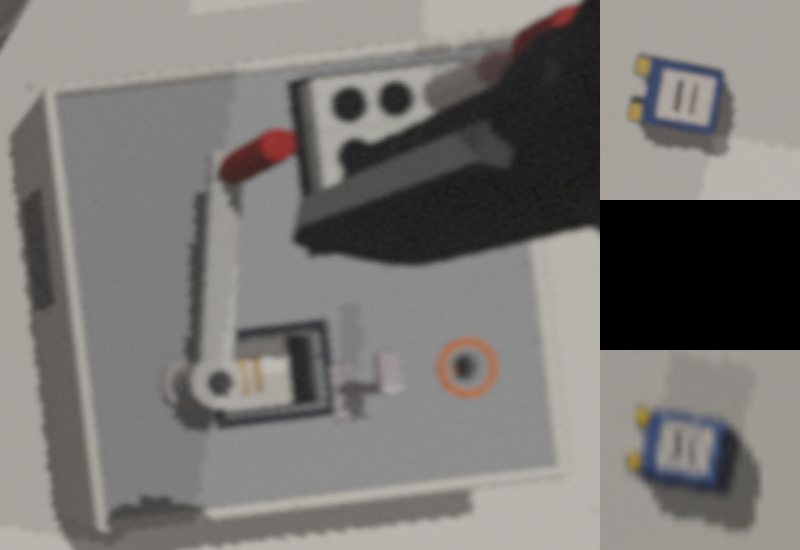

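```bash
python3 -c "
from h import *
goto([0.4918,0.0887,0.08],-0.17);goto([0.4918,0.0887,0.022],-0.17)"
```

```text
t [ 0.0688 -0.0228  0.1509] a [-0.0009  0.0004 -0.0357] t= 1.9
t [ 0.0689 -0.0228  0.2089] a [-0.0009  0.0004 -0.0357] t= 1.9
```

Emit:
drive_tool(steps=[{"tx": 0.0688,"ty": -0.0228,"tz": 0.15,"ax": 0,"ay": 0,"az": -0.036,"fingers": 1},{"tx": 0.0688,"ty": -0.0228,"tz": 0.15,"ax": 0,"ay": 0,"az": -0.036,"fingers": 1},{"tx": 0.0688,"ty": -0.0228,"tz": 0.15,"ax": 0,"ay": 0,"az": -0.036,"fingers": 1},{"tx": 0.0688,"ty": -0.0228,"tz": 0.209,"ax": 0,"ay": 0,"az": -0.036,"fingers": 1},{"tx": 0.0688,"ty": -0.0228,"tz": 0.209,"ax": 0,"ay": 0,"az": -0.036,"fingers": 1},{"tx": 0.0688,"ty": -0.0228,"tz": 0.209,"ax": 0,"ay": 0,"az": -0.036,"fingers": 1},{"tx": 0.0688,"ty": -0.0228,"tz": 0.209,"ax": 0,"ay": 0,"az": -0.036,"fingers": 0},{"tx": 0.0688,"ty": -0.0228,"tz": 0.209,"ax": 0,"ay": 0,"az": -0.036,"fingers": 0}])

```text
time_s: 2.9
eef_pos: [0.4942, 0.089, 0.0247]
tool_rot: [2.399, 2.023, 0.006]
ft_force: [-0.2, 0.2, 0.0]
width: 0.0517
finger_force: 0.0
```

Emit:
drive_tool(steps=[{"tx": 0,"ty": 0,"tz": 0,"ax": 0,"ay": 0,"az": 0,"fingers": 0},{"tx": 0,"ty": 0,"tz": 0,"ax": 0,"ay": 0,"az": 0,"fingers": 0},{"tx": 0,"ty": 0,"tz": 0,"ax": 0,"ay": 0,"az": 0,"fingers": 0}])

```text
time_s: 3.28
eef_pos: [0.4932, 0.0893, 0.0235]
tool_rot: [2.4, 2.026, 0.002]
ft_force: [-1.5, 0.5, 5.5]
width: 0.0243
finger_force: 59.6
```

```bash
python3 -c "
from h import *
goto([0.53,-0.15,0.16],0.125)"
```

```text
t [-0.2297  0.0766 -0.1364] a [ 1.500e-03  2.000e-04 -2.937e-01] t= 3.27
```

Emit:
drive_tool(steps=[{"tx": 0,"ty": 0,"tz": -0.06,"ax": 0,"ay": 0,"az": 0,"fingers": 0},{"tx": 0,"ty": 0,"tz": -0.12,"ax": 0,"ay": 0,"az": -0.1,"fingers": 0},{"tx": -0.05,"ty": 0.016,"tz": -0.146,"ax": 0,"ay": 0,"az": -0.2,"fingers": 0},{"tx": -0.11,"ty": 0.037,"tz": -0.146,"ax": 0,"ay": 0,"az": -0.294,"fingers": 0},{"tx": -0.17,"ty": 0.056,"tz": -0.146,"ax": 0,"ay": 0,"az": -0.294,"fingers": 0},{"tx": -0.23,"ty": 0.077,"tz": -0.146,"ax": 0,"ay": 0,"az": -0.294,"fingers": 0},{"tx": -0.23,"ty": 0.077,"tz": -0.146,"ax": 0,"ay": 0,"az": -0.294,"fingers": 0},{"tx": -0.23,"ty": 0.077,"tz": -0.146,"ax": 0,"ay": 0,"az": -0.294,"fingers": 0}])

```text
time_s: 4.28
eef_pos: [0.5291, -0.1501, 0.1676]
tool_rot: [-2.078, -2.354, 0.0]
ft_force: [0.4, 0.4, -0.6]
width: 0.0242
finger_force: 59.5
```

Run:
```python
from h import *
p,d,c,o=snap('wrist','w2',None,1); print(o['eef_pos'],o['tool_rot'],o['width'],o['finger_force'])
a=ortho(p,c,.58,-.03,.10,.15,.06,4000)  # 600x400
# module in hand: raw crop bottom
q=cv2.resize(p[184:384,156:356],(200,200))
b=np.vstack([q,np.zeros((200,200,3),np.uint8)])
cv2.imwrite('pics/o2.png',np.hstack([a,b])[:,:,::-1])
```

```text
[ 0.52905168 -0.1500922   0.16760281] [-2.07812544e+00 -2.35355096e+00  2.97729225e-05] 0.02417375258038475 59.46374357677996
```

View pics/o2.png

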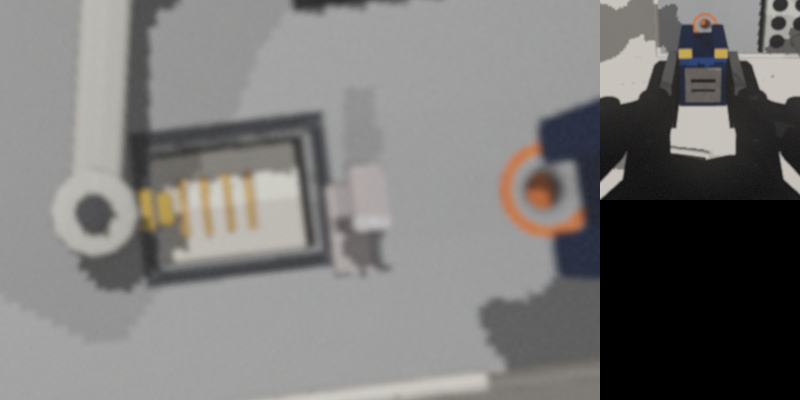

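Run:
```python
from h import *
f=np.load('w2.npz'); P=cloud(f['d'],f); o=sensors.get_obs()
Q=R.from_rotvec(o['tool_rot']).inv().apply((P-o['eef_pos']).reshape(-1,3)).reshape(P.shape)
# column profile across middle of image along rows
for v in range(205,300,3): print(v,Q[v,247].round(4),Q[v,258].round(4),Q[v,270].round(4),f['p'][v,247],f['p'][v,258])
```

```text
205 [-0.0146 -0.0112  0.1081] [-0.0195 -0.0007  0.1205] [-0.0144  0.0107  0.1074] [158 155 155] [172 108  72]
208 [ 0.0165 -0.0076  0.0229] [-0.0227 -0.0007  0.1206] [0.0166 0.0069 0.0226] [126 114 114] [157  92  57]
211 [ 0.0175 -0.0073  0.0157] [-0.0232 -0.0007  0.1141] [0.0177 0.0066 0.0152] [46 49 66] [97 96 95]
214 [ 0.0175 -0.0071  0.0111] [-0.0237 -0.0007  0.1077] [0.0173 0.0065 0.0115] [45 49 67] [144 144 144]
217 [ 0.0178 -0.0069  0.006 ] [ 0.0115 -0.0006  0.0203] [0.0175 0.0063 0.0066] [43 50 68] [59 60 70]
220 [ 0.0177 -0.0068  0.002 ] [ 0.0123 -0.0006  0.0139] [0.0171 0.0061 0.0033] [39 45 66] [38 41 52]
223 [ 0.0179 -0.0066 -0.0024] [ 0.0126 -0.0006  0.009 ] [ 0.0177  0.0059 -0.0018] [41 47 67] [37 40 52]
226 [ 0.0181 -0.0064 -0.0065] [ 0.0121 -0.0006  0.0061] [ 0.0176  0.0058 -0.0056] [43 51 69] [39 43 55]
229 [ 0.0173 -0.0064 -0.0085] [ 0.0119 -0.0006  0.0026] [ 0.0175  0.0056 -0.0089] [39 47 67] [38 40 59]
232 [ 0.0178 -0.0062 -0.0128] [ 0.0119 -0.0006 -0.0012] [ 0.0174  0.0055 -0.0123] [85 81 84] [41 45 64]
235 [ 0.0161 -0.0062 -0.0128] [ 0.0123 -0.0006 -0.0057] [ 0.
[... 1602 characters left out ...]
-0.0113  0.0059 -0.0125] [103  97  93] [100  95  91]
283 [-0.0131 -0.0066 -0.0126] [-0.0123 -0.0006 -0.0137] [-0.0129  0.0059 -0.0129] [103  97  93] [101  96  91]
286 [-0.0155 -0.0067 -0.0121] [-0.0157 -0.0006 -0.0118] [-0.0156  0.006  -0.012 ] [71 71 76] [70 70 76]
289 [-0.017  -0.0067 -0.0127] [-0.0176 -0.0006 -0.0118] [-0.0169  0.0059 -0.0128] [91 91 95] [90 89 94]
292 [-0.1604 -0.0153  0.1675] [-0.1601 -0.0008  0.1671] [-0.1606  0.015   0.1677] [198 193 187] [199 194 188]
295 [-0.1659 -0.0154  0.1685] [-0.1651 -0.0008  0.1674] [-0.1651  0.015   0.1675] [198 194 188] [198 194 188]
298 [-0.1694 -0.0154  0.1669] [-0.1696 -0.0008  0.1672] [-0.1699  0.0151  0.1675] [198 194 188] [197 193 187]
```

```bash
python3 -c "
from h import *
goto([0.531,-0.0885,0.09],0.12)"
```

```text
t [0.06   0.0096 0.0777] a [-0.0011 -0.0013  0.0055] t= 4.33
```

Emit:
drive_tool(steps=[{"tx": 0.06,"ty": 0.0096,"tz": 0,"ax": 0,"ay": 0,"az": 0.0055,"fingers": 0},{"tx": 0.06,"ty": 0.0096,"tz": 0.04,"ax": 0,"ay": 0,"az": 0.0055,"fingers": 0},{"tx": 0.06,"ty": 0.0096,"tz": 0.0777,"ax": 0,"ay": 0,"az": 0.0055,"fingers": 0},{"tx": 0.06,"ty": 0.0096,"tz": 0.0777,"ax": 0,"ay": 0,"az": 0.0055,"fingers": 0},{"tx": 0.06,"ty": 0.0096,"tz": 0.0777,"ax": 0,"ay": 0,"az": 0.0055,"fingers": 0}])

```text
time_s: 4.95
eef_pos: [0.5324, -0.089, 0.0919]
tool_rot: [2.082, 2.35, 0.001]
ft_force: [1.0, -0.3, -1.0]
width: 0.0246
finger_force: 59.4
```

Run:
```python
from h import *
goto([0.531,-0.0885,0.0635],0.12)
p,d,c,o=snap('wrist','w3'); print(o['eef_pos'],o['ft_force'])
cv2.imwrite('pics/w3.png',cv2.resize(p[150:340,166:366,::-1],None,fx=3,fy=3,interpolation=cv2.INTER_CUBIC))
```

```text
t [ 0.0007 -0.0013  0.0284] a [0.0015 0.0007 0.0009] t= 4.95
[ 0.53236231 -0.08902998  0.09194261] [ 0.97540368 -0.29926957 -0.95503346]
```

View pics/w3.png

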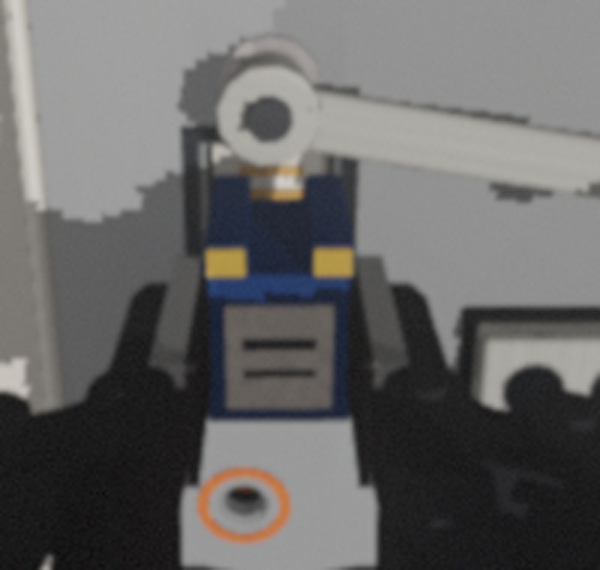

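The wrist view shows the module just above the bay frame, whose outer edges are at columns 183 and 357. The module is centred at about 278, so it sits about 1.4 mm towards +x. That agrees with the measured TCP error.

Emit:
drive_tool(steps=[{"tx": 0.0005,"ty": -0.0005,"tz": 0.004,"ax": 0,"ay": 0,"az": 0,"fingers": 0},{"tx": 0.0005,"ty": -0.0005,"tz": 0.004,"ax": 0,"ay": 0,"az": 0,"fingers": 0},{"tx": 0.0005,"ty": -0.0005,"tz": 0.004,"ax": 0,"ay": 0,"az": 0,"fingers": 0}])

```text
time_s: 5.38
eef_pos: [0.5312, -0.0894, 0.087]
tool_rot: [2.085, 2.349, 0.0]
ft_force: [-0.7, 0.7, -1.0]
width: 0.0246
finger_force: 59.4
```

Run:
```python
from h import *
goto([0.531,-0.0885,0.0635],0.12)
```

```text
t [ 0.001  -0.0001  0.0235] a [ 0.0006  0.0003 -0.0008] t= 5.38
```

Emit:
drive_tool(steps=[{"tx": 0.001,"ty": 0,"tz": 0.003,"ax": 0,"ay": 0,"az": 0,"fingers": 0},{"tx": 0.001,"ty": 0,"tz": 0.006,"ax": 0,"ay": 0,"az": 0,"fingers": 0},{"tx": 0.001,"ty": 0,"tz": 0.009,"ax": 0,"ay": 0,"az": 0,"fingers": 0},{"tx": 0.001,"ty": 0,"tz": 0.009,"ax": 0,"ay": 0,"az": 0,"fingers": 0}])

```text
time_s: 5.88
eef_pos: [0.5306, -0.0882, 0.0771]
tool_rot: [-2.084, -2.349, 0.001]
ft_force: [0.7, 0.3, -1.1]
width: 0.0246
finger_force: 59.4
```

Emit:
drive_tool(steps=[{"tx": 0,"ty": 0,"tz": 0.003,"ax": 0,"ay": 0,"az": 0,"fingers": 0},{"tx": 0,"ty": 0,"tz": 0.006,"ax": 0,"ay": 0,"az": 0,"fingers": 0},{"tx": 0,"ty": 0,"tz": 0.009,"ax": 0,"ay": 0,"az": 0,"fingers": 0},{"tx": 0,"ty": 0,"tz": 0.012,"ax": 0,"ay": 0,"az": 0,"fingers": 0},{"tx": 0,"ty": 0,"tz": 0.0135,"ax": 0,"ay": 0,"az": 0,"fingers": 0},{"tx": 0,"ty": 0,"tz": 0.0135,"ax": 0,"ay": 0,"az": 0,"fingers": 0},{"tx": 0,"ty": 0,"tz": 0.0135,"ax": 0,"ay": 0,"az": 0,"fingers": 0}])

```text
time_s: 6.75
eef_pos: [0.5311, -0.0883, 0.0643]
tool_rot: [2.085, 2.35, 0.0]
ft_force: [0.7, -0.2, 0.1]
width: 0.0246
finger_force: 59.4
```

Emit:
drive_tool(steps=[{"tx": 0,"ty": 0,"tz": 0,"ax": 0,"ay": 0,"az": 0,"fingers": 0.5},{"tx": 0,"ty": 0,"tz": 0,"ax": 0,"ay": 0,"az": 0,"fingers": 0.5},{"tx": 0,"ty": 0,"tz": 0,"ax": 0,"ay": 0,"az": 0,"fingers": 0.5},{"tx": 0,"ty": 0,"tz": 0,"ax": 0,"ay": 0,"az": 0,"fingers": 0.5},{"tx": 0,"ty": 0,"tz": -0.05,"ax": 0,"ay": 0,"az": 0,"fingers": 0.5},{"tx": 0,"ty": 0,"tz": -0.09,"ax": 0,"ay": 0,"az": 0,"fingers": 0.5},{"tx": 0,"ty": 0,"tz": -0.09,"ax": 0,"ay": 0,"az": 0,"fingers": 0.5},{"tx": 0,"ty": 0,"tz": -0.09,"ax": 0,"ay": 0,"az": 0,"fingers": 0.5}])

```text
time_s: 7.75
eef_pos: [0.5305, -0.0881, 0.1535]
tool_rot: [-2.084, -2.349, 0.001]
ft_force: [-0.0, -0.7, 0.4]
width: 0.0426
finger_force: 0.0
```

Run:
```python
from h import *
p,d,c,o=snap('wrist','w4',None,1.5625); P=cloud(d,c); print(o['eef_pos'],o['width'])
m=(P[...,2]>.07)&(P[...,2]<.08)&(abs(P[...,0]-.5305)<.02)&(abs(P[...,1]+.0885)<.025)
Q=P[m]; print(m.sum(),np.median(Q,0),np.percentile(Q,[2,98],axis=0))
k=(p[...,0]>100)&(p[...,1]<50)&(p[...,2]<60)&(abs(P[...,0]-.605)<.03)&(abs(P[...,1]+.05)<.04)
print(k.sum(),np.median(P[k],0),np.percentile(P[k],[2,98],axis=0))
t=k&(P[...,2]>.110); print(t.sum(), np.median(P[t],0))
```

```text
[ 0.53047075 -0.08807124  0.15346825] 0.042568003475964566
1276 [ 0.53019897 -0.08776833  0.07611904] [[ 0.51699661 -0.10609398  0.07199313]
 [ 0.54351296 -0.06988586  0.07758301]]
9 [ 0.59914564 -0.0576239   0.11297978] [[ 0.59869092 -0.06020147  0.11150816]
 [ 0.60145227 -0.054177    0.11418378]]
9 [ 0.59914564 -0.0576239   0.11297978]
```

View pics/w4.png

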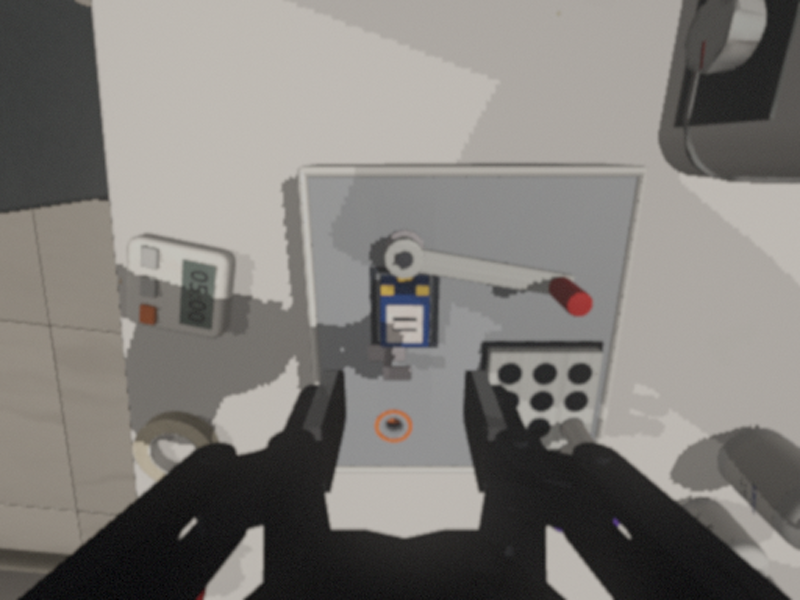

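The module is seated: its top is at z 0.076, central in the bay frame. The knob top is at (580,301), the pivot at (403,259) and the ring at (394,425).

```bash
cat >> h.py <<'E'
def row(pos,head,o,extra=''):
    r=R.from_rotvec(o['tool_rot']); y=np.array([np.cos(head),np.sin(head),0]); z=np.array([0,0,-1.])
    t=R.from_matrix(np.stack([np.cross(y,z),y,z],1)); a=(r.inv()*t).as_rotvec(); s=totool(pos,o)
    print(s.round(4).tolist(),a.round(3).tolist(),extra)
E
python3 - <<'E'
from h import *
f=np.load('w4.npz'); S=1.5625
k=onplane(580/S,301/S,f,.114)[:2]; pv=onplane(403/S,259/S,f,.086)[:2]; rg=onplane(394/S,425/S,f,.06)[:2]
yaw=.12; pv2=np.array([.5305,-.0883])+.034*np.array([-np.sin(yaw),np.cos(yaw)])
print(k,pv,pv2,rg,np.hypot(*(k-pv2)),np.arctan2(*(k-pv2)[::-1]))
o=sensors.get_obs()
for ph in [.15,.06,-.02,-.14,-.26,-.38,-.5,-.62,-.74,-.86,-.98,-1.1,-1.22,-1.34,-1.45]:
    u=np.array([np.cos(ph),np.sin(ph)]);n=np.array([-u[1],u[0]])
    p=pv2+.079*u+.017*n
    if ph==.15: row([*p,.15],.06,o,'above')
    row([*p,.098],min(ph,.06),o,ph)
E
```

```text
[ 0.60371585 -0.05715   ] [ 0.52571597 -0.05443502] [ 0.52642978 -0.05454451] [ 0.53352955 -0.16637645] 0.07732996654778469 -0.03369954782730712
[0.0529, 0.0789, 0.0025] [-0.002, -0.001, 0.059] above
[0.0529, 0.079, 0.0545] [-0.002, -0.001, 0.059] 0.15
[0.0458, 0.0804, 0.0545] [-0.002, -0.001, 0.059] 0.06
[0.0393, 0.0812, 0.0545] [-0.002, -0.001, 0.139] -0.02
[0.0296, 0.0813, 0.0545] [-0.003, -0.001, 0.259] -0.14
[0.02, 0.0802, 0.0545] [-0.003, -0.001, 0.379] -0.26
[0.0106, 0.0781, 0.0545] [-0.003, -0.001, 0.499] -0.38
[0.0015, 0.0748, 0.0545] [-0.003, -0.0, 0.619] -0.5
[-0.0072, 0.0704, 0.0545] [-0.003, -0.0, 0.739] -0.62
[-0.0153, 0.065, 0.0545] [-0.003, -0.0, 0.859] -0.74
[-0.0226, 0.0587, 0.0545] [-0.003, 0.0, 0.979] -0.86
[-0.0292, 0.0516, 0.0545] [-0.003, 0.0, 1.099] -0.98
[-0.0348, 0.0437, 0.0545] [-0.003, 0.0, 1.219] -1.1
[-0.0395, 0.0352, 0.0545] [-0.003, 0.001, 1.339] -1.22
[-0.0431, 0.0262, 0.0545] [-0.003, 0.001, 1.459] -1.34
[-0.0455, 0.0177, 0.0545] [-0.003, 0.001, 1.569] -1.45
```

Emit:
drive_tool(steps=[{"tx": 0.053,"ty": 0.079,"tz": 0,"ax": 0,"ay": 0,"az": 0.059,"fingers": 0},{"tx": 0.053,"ty": 0.079,"tz": 0,"ax": 0,"ay": 0,"az": 0.059,"fingers": 0},{"tx": 0.053,"ty": 0.079,"tz": 0,"ax": 0,"ay": 0,"az": 0.059,"fingers": 0},{"tx": 0.053,"ty": 0.079,"tz": 0.03,"ax": 0,"ay": 0,"az": 0.059,"fingers": 0},{"tx": 0.053,"ty": 0.079,"tz": 0.0545,"ax": 0,"ay": 0,"az": 0.059,"fingers": 0},{"tx": 0.053,"ty": 0.079,"tz": 0.0545,"ax": 0,"ay": 0,"az": 0.059,"fingers": 0}])

```text
time_s: 8.55
eef_pos: [0.5997, -0.0262, 0.0957]
tool_rot: [-2.149, -2.282, 0.007]
ft_force: [0.4, -0.1, 0.0]
width: -0.0
finger_force: 0.0
```

Run:
```python
from h import *
pv2=np.array([.5264,-.0545]); o=sensors.get_obs(); print(o['width'])
for ph in [.06,-.06,-.18,-.3,-.42,-.54,-.66,-.78]:
    u=np.array([np.cos(ph),np.sin(ph)]);n=np.array([-u[1],u[0]])
    row([*(pv2+.079*u+.017*n),.098],min(ph,.06),o,ph)
```

```text
-6.784256153868525e-06
[-0.0068, 0.0041, -0.0023] [-0.008, -0.002, -0.0] 0.06
[-0.0164, 0.0056, -0.0023] [-0.008, -0.002, 0.12] -0.06
[-0.0261, 0.0059, -0.0024] [-0.008, -0.001, 0.24] -0.18
[-0.0357, 0.005, -0.0024] [-0.008, -0.001, 0.36] -0.3
[-0.0452, 0.003, -0.0024] [-0.008, -0.0, 0.48] -0.42
[-0.0544, -0.0001, -0.0024] [-0.008, 0.0, 0.6] -0.54
[-0.0631, -0.0043, -0.0024] [-0.008, 0.001, 0.72] -0.66
[-0.0713, -0.0095, -0.0023] [-0.008, 0.002, 0.84] -0.78
```

Emit:
drive_tool(steps=[{"tx": -0.007,"ty": 0.003,"tz": -0.001,"ax": 0,"ay": 0,"az": 0,"fingers": 0},{"tx": -0.0164,"ty": 0.0045,"tz": -0.001,"ax": 0,"ay": 0,"az": 0.12,"fingers": 0},{"tx": -0.026,"ty": 0.005,"tz": -0.001,"ax": 0,"ay": 0,"az": 0.24,"fingers": 0},{"tx": -0.0357,"ty": 0.004,"tz": -0.001,"ax": 0,"ay": 0,"az": 0.36,"fingers": 0},{"tx": -0.0452,"ty": 0.002,"tz": -0.001,"ax": 0,"ay": 0,"az": 0.48,"fingers": 0},{"tx": -0.0544,"ty": -0.001,"tz": -0.001,"ax": 0,"ay": 0,"az": 0.6,"fingers": 0},{"tx": -0.0631,"ty": -0.005,"tz": -0.001,"ax": 0,"ay": 0,"az": 0.72,"fingers": 0},{"tx": -0.0713,"ty": -0.0105,"tz": -0.001,"ax": 0,"ay": 0,"az": 0.84,"fingers": 0}])

```text
time_s: 9.55
eef_pos: [0.5985, -0.0993, 0.1027]
tool_rot: [2.899, 1.203, 0.006]
ft_force: [1.1, -0.9, -0.4]
width: -0.0
finger_force: 0.7
```

Run:
```python
from h import *
pv2=np.array([.5264,-.0545]); o=sensors.get_obs()
d=o['eef_pos'][:2]-pv2; print(np.hypot(*d),np.arctan2(d[1],d[0])-np.arctan2(.017,.079))
for ph in [-.9,-1.02,-1.14,-1.26,-1.38,-1.45,-1.49]:
    u=np.array([np.cos(ph),np.sin(ph)]);n=np.array([-u[1],u[0]])
    row([*(pv2+.079*u+.017*n),.098],max(ph,-1.45),o,ph)
```

```text
0.08487820963512412 -0.7678107109746674
[-0.0115, -0.0023, 0.0047] [0.004, -0.003, 0.116] -0.9
[-0.0212, -0.0019, 0.0047] [0.004, -0.003, 0.236] -1.02
[-0.0308, -0.0027, 0.0046] [0.004, -0.003, 0.356] -1.14
[-0.0403, -0.0047, 0.0046] [0.004, -0.004, 0.476] -1.26
[-0.0495, -0.0078, 0.0046] [0.003, -0.004, 0.596] -1.38
[-0.0547, -0.0101, 0.0045] [0.003, -0.004, 0.666] -1.45
[-0.0575, -0.0116, 0.0045] [0.003, -0.004, 0.666] -1.49
```

Emit:
drive_tool(steps=[{"tx": -0.0115,"ty": -0.002,"tz": 0.002,"ax": 0,"ay": 0,"az": 0.116,"fingers": 0},{"tx": -0.0212,"ty": -0.002,"tz": 0.003,"ax": 0,"ay": 0,"az": 0.236,"fingers": 0},{"tx": -0.0308,"ty": -0.003,"tz": 0.003,"ax": 0,"ay": 0,"az": 0.356,"fingers": 0},{"tx": -0.0403,"ty": -0.005,"tz": 0.003,"ax": 0,"ay": 0,"az": 0.476,"fingers": 0},{"tx": -0.0495,"ty": -0.008,"tz": 0.003,"ax": 0,"ay": 0,"az": 0.596,"fingers": 0},{"tx": -0.054,"ty": -0.01,"tz": 0.003,"ax": 0,"ay": 0,"az": 0.666,"fingers": 0},{"tx": -0.054,"ty": -0.01,"tz": 0.003,"ax": 0,"ay": 0,"az": 0.666,"fingers": 0}])

```text
time_s: 10.42
eef_pos: [0.5527, -0.1305, 0.0995]
tool_rot: [3.134, 0.197, 0.005]
ft_force: [0.4, 0.2, 0.5]
width: -0.0001
finger_force: 0.1
```

Run:
```python
from h import *
pv2=np.array([.5264,-.0545]); o=sensors.get_obs()
d=o['eef_pos'][:2]-pv2; print(np.hypot(*d),np.arctan2(d[1],d[0])-np.arctan2(.017,.079),o['ft_force'])
for ph in [-1.45,-1.49]:
    u=np.array([np.cos(ph),np.sin(ph)]);n=np.array([-u[1],u[0]])
    row([*(pv2+.079*u+.017*n),.098],max(ph,-1.45),o,ph)
```

```text
0.08046235094932835 -1.4493191562652534 [0.39309951 0.17669818 0.51566939]
[0.0, 0.0003, 0.0015] [0.002, -0.003, 0.005] -1.45
[-0.0032, 0.0009, 0.0015] [0.002, -0.003, 0.005] -1.49
```

Emit:
drive_tool(steps=[{"tx": -0.002,"ty": 0,"tz": 0,"ax": 0,"ay": 0,"az": 0,"fingers": 0},{"tx": -0.004,"ty": 0,"tz": 0,"ax": 0,"ay": 0,"az": 0,"fingers": 0},{"tx": -0.004,"ty": 0,"tz": 0,"ax": 0,"ay": 0,"az": 0,"fingers": 0}])

```text
time_s: 10.8
eef_pos: [0.5521, -0.1305, 0.0996]
tool_rot: [3.133, 0.196, 0.019]
ft_force: [9.9, 1.4, -1.2]
width: -0.0001
finger_force: 4.8
```

Emit:
drive_tool(steps=[{"tx": -0.004,"ty": 0,"tz": 0,"ax": 0,"ay": 0,"az": 0,"fingers": 0},{"tx": 0.006,"ty": 0,"tz": 0,"ax": 0,"ay": 0,"az": 0,"fingers": 0},{"tx": 0.008,"ty": 0,"tz": -0.06,"ax": 0,"ay": 0,"az": 0,"fingers": 0},{"tx": 0.008,"ty": 0,"tz": -0.12,"ax": 0,"ay": 0,"az": 0,"fingers": 0},{"tx": 0.008,"ty": 0,"tz": -0.12,"ax": 0,"ay": 0,"az": 0,"fingers": 1}])

```text
time_s: 11.42
eef_pos: [0.5589, -0.1301, 0.2247]
tool_rot: [3.13, 0.198, 0.016]
ft_force: [0.9, -0.2, 0.1]
width: 0.017
finger_force: 0.0
```

Run:
```python
from h import *
o=sensors.get_obs(); print(o['eef_pos'],o['tool_rot'])
goto([.45,-.39,.22],-1.57)
p,d,c,o=snap('top','t1'); 
cv2.imwrite('pics/t1.png',cv2.resize(p[110:215,195:275,::-1],None,fx=5,fy=5,interpolation=cv2.INTER_CUBIC))
```

```text
[ 0.55885236 -0.13013466  0.22466455] [3.12973694 0.19803726 0.01570192]
t [-0.1408  0.244   0.0048] a [ 0.0056 -0.01    0.1256] t= 11.43
```

Emit:
drive_tool(steps=[{"tx": -0.14,"ty": 0.244,"tz": 0,"ax": 0.006,"ay": -0.01,"az": 0.126,"fingers": 1},{"tx": -0.14,"ty": 0.244,"tz": 0,"ax": 0.006,"ay": -0.01,"az": 0.126,"fingers": 1},{"tx": -0.14,"ty": 0.244,"tz": 0,"ax": 0.006,"ay": -0.01,"az": 0.126,"fingers": 1},{"tx": -0.14,"ty": 0.244,"tz": 0,"ax": 0.006,"ay": -0.01,"az": 0.126,"fingers": 1},{"tx": -0.14,"ty": 0.244,"tz": 0,"ax": 0.006,"ay": -0.01,"az": 0.126,"fingers": 1},{"tx": -0.14,"ty": 0.244,"tz": 0,"ax": 0.006,"ay": -0.01,"az": 0.126,"fingers": 1},{"tx": -0.14,"ty": 0.244,"tz": 0,"ax": 0.006,"ay": -0.01,"az": 0.126,"fingers": 1},{"tx": -0.14,"ty": 0.244,"tz": 0,"ax": 0.006,"ay": -0.01,"az": 0.126,"fingers": 1}])

```text
time_s: 12.48
eef_pos: [0.4478, -0.387, 0.2169]
tool_rot: [-3.135, -0.002, 0.018]
ft_force: [0.3, -0.2, 0.3]
width: 0.0856
finger_force: 0.0
```

Run:
```python
from h import *
p,d,c,o=snap('wrist','w5',None,1.5625); print(o['eef_pos'],o['tool_rot'],o['width'])
```

```text
[ 0.4478075  -0.38695555  0.21693582] [-3.13489155e+00 -1.87602319e-03  1.75652063e-02] 0.08559350369574702
```

View pics/w5.png

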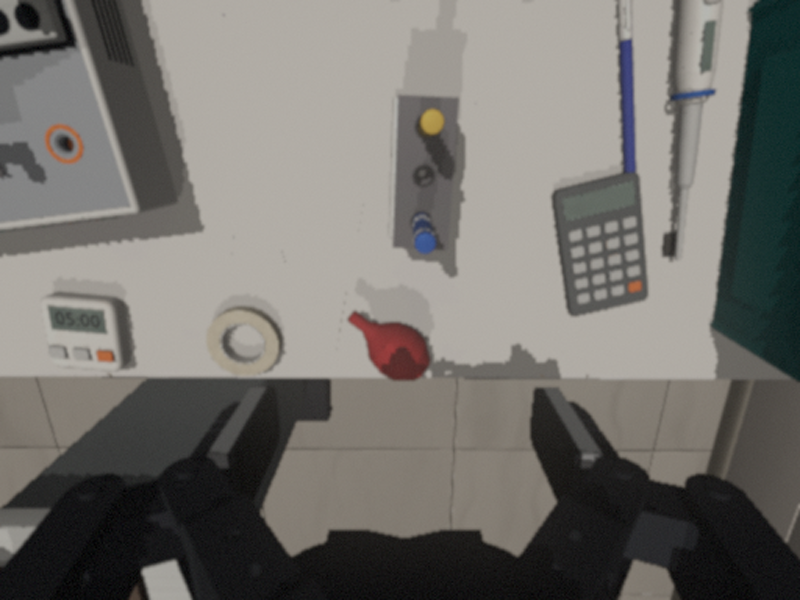

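Stylus (blue top) is at (425,242), screwdriver (yellow top) at (432,121) and the orange ring at (65,145).

Run:
```python
from h import *
f=np.load('w5.npz'); S=1.5625
a=onplane(425/S,242/S,f,.128); b=onplane(432/S,121/S,f,.128); r=onplane(65/S,145/S,f,.06)
print(a,b,np.hypot(*(a-b)[:2]),np.arctan2(*(b-a)[1::-1]),r)
p=f['p'].astype(int); P=cloud(f['d'],f)
m=(p[...,2]>150)&(p[...,0]<90); m[:, :255]=0; m[:,285:]=0; m[:140]=0;m[175:]=0
v,u=np.nonzero(m); print(len(u),u.mean()*S,v.mean()*S,np.median(P[m],0))
yaw=np.arctan2(*(b-a)[1::-1])
goto([a[0],a[1],.14],yaw-np.pi/2);goto([a[0],a[1],.09],yaw-np.pi/2)
```

```text
[ 0.48349257 -0.39635509  0.128     ] [ 0.54280155 -0.39866774  0.128     ] 0.059354052191190464 -0.038973424858910484 [ 0.53148436 -0.16750677  0.06      ]
5 420.93749999999994 236.875 [ 0.48655854 -0.39391264  0.12728986]
t [0.0364 0.0098 0.0768] a [-0.006   0.011   0.0402] t= 12.53
t [0.037  0.0101 0.1268] a [-0.006   0.011   0.0402] t= 12.53
```

Emit:
drive_tool(steps=[{"tx": 0.0365,"ty": 0.01,"tz": 0.05,"ax": -0.006,"ay": 0.011,"az": 0.04,"fingers": 1},{"tx": 0.0365,"ty": 0.01,"tz": 0.05,"ax": -0.006,"ay": 0.011,"az": 0.04,"fingers": 1},{"tx": 0.0367,"ty": 0.01,"tz": 0.09,"ax": -0.006,"ay": 0.011,"az": 0.04,"fingers": 1},{"tx": 0.037,"ty": 0.01,"tz": 0.128,"ax": -0.006,"ay": 0.011,"az": 0.04,"fingers": 1},{"tx": 0.037,"ty": 0.01,"tz": 0.128,"ax": -0.006,"ay": 0.011,"az": 0.04,"fingers": 1},{"tx": 0.037,"ty": 0.01,"tz": 0.128,"ax": -0.006,"ay": 0.011,"az": 0.04,"fingers": 1},{"tx": 0.037,"ty": 0.01,"tz": 0.128,"ax": -0.006,"ay": 0.011,"az": 0.04,"fingers": 1}])

```text
time_s: 13.4
eef_pos: [0.4843, -0.399, 0.0924]
tool_rot: [3.136, -0.063, 0.006]
ft_force: [-0.4, -0.1, 0.7]
width: 0.0855
finger_force: 0.0
```

Run:
```python
from h import *
goto([.4835,-.3963,.088],-1.61)
p,d,c,o=snap('wrist'); print(o['ft_force'],o['eef_pos'])
P=cloud(d,c); p=p.astype(int)
Q=R.from_rotvec(o['tool_rot']).inv().apply((P-o['eef_pos']).reshape(-1,3)).reshape(P.shape)
m=(p[...,2]>p[...,0]*1.7)&(p[...,2]>60)&(np.hypot(Q[...,0],Q[...,1])<.03)&(P[...,2]>.06)
t=m&(P[...,2]>.122); print(m.sum(),t.sum(),np.percentile(Q[m],[2,50,98],axis=0).round(4),np.percentile(Q[t],[2,50,98],axis=0).round(4))
```

```text
t [-0.0009 -0.0027  0.0044] a [ 0.0045 -0.004  -0.0012] t= 13.4
[-0.38177857 -0.05984879  0.66358953] [ 0.48429146 -0.39903316  0.09236773]
1024 504 [[-0.0052 -0.0076 -0.0361]
 [ 0.0031 -0.0031 -0.0294]
 [ 0.0046  0.0015  0.0112]] [[-0.0057 -0.0076 -0.0363]
 [ 0.0008 -0.0027 -0.035 ]
 [ 0.0046  0.0019 -0.0301]]
```

Emit:
drive_tool(steps=[{"tx": -0.0005,"ty": -0.002,"tz": 0.002,"ax": 0.0045,"ay": -0.004,"az": 0,"fingers": 1},{"tx": -0.0005,"ty": -0.002,"tz": 0.002,"ax": 0.0045,"ay": -0.004,"az": 0,"fingers": 1},{"tx": -0.0005,"ty": -0.002,"tz": 0.002,"ax": 0.0045,"ay": -0.004,"az": 0,"fingers": 0},{"tx": -0.0005,"ty": -0.002,"tz": 0.002,"ax": 0.0045,"ay": -0.004,"az": 0,"fingers": 0},{"tx": -0.0005,"ty": -0.002,"tz": 0.002,"ax": 0.0045,"ay": -0.004,"az": 0,"fingers": 0},{"tx": -0.0005,"ty": -0.002,"tz": 0.002,"ax": 0.0045,"ay": -0.004,"az": 0,"fingers": 0},{"tx": -0.0005,"ty": -0.002,"tz": 0.002,"ax": 0.0045,"ay": -0.004,"az": 0,"fingers": 0},{"tx": -0.0005,"ty": -0.002,"tz": 0.002,"ax": 0.0045,"ay": -0.004,"az": 0,"fingers": 0}])

```text
time_s: 14.45
eef_pos: [0.4827, -0.3962, 0.0873]
tool_rot: [-3.138, 0.064, 0.005]
ft_force: [-0.3, -0.6, -0.2]
width: 0.0101
finger_force: 58.3
```

Run:
```python
from h import *
o=sensors.get_obs();print(o['eef_pos'],o['width'],o['finger_force'],o['ft_force'],R.from_rotvec(o['tool_rot']).as_matrix()[:,2])
```

```text
[ 0.48269805 -0.39623527  0.08734808] 0.010090315075701649 58.340662121772766 [-0.29317526 -0.5541791  -0.23872156] [-0.00300482  0.00285623 -0.99999141]
```

Emit:
drive_tool(steps=[{"tx": 0,"ty": 0,"tz": -0.03,"ax": 0,"ay": 0,"az": 0,"fingers": 0},{"tx": 0,"ty": 0,"tz": -0.06,"ax": 0,"ay": 0,"az": 0,"fingers": 0},{"tx": 0,"ty": 0,"tz": -0.1,"ax": 0,"ay": 0,"az": 0,"fingers": 0},{"tx": 0,"ty": 0,"tz": -0.115,"ax": 0,"ay": 0,"az": 0,"fingers": 0},{"tx": 0,"ty": 0,"tz": -0.115,"ax": 0,"ay": 0,"az": 0,"fingers": 0}])

```text
time_s: 15.08
eef_pos: [0.4833, -0.3965, 0.203]
tool_rot: [-3.138, 0.064, 0.003]
ft_force: [0.6, 0.3, -0.2]
width: 0.0104
finger_force: 59.1
```

Run:
```python
from h import *
o=sensors.get_obs();print(o['eef_pos'],o['width'],o['finger_force'])
goto([.5335,-.1668,.18],-1.61,o); goto([.5335,-.1668,.155],-1.61,o)
```

```text
[ 0.48333618 -0.3964566   0.20301801] 0.010442212719515214 59.08051908016205
t [ 0.0408 -0.2314  0.0235] a [-0.0025  0.0021 -0.0015] t= 15.07
t [ 0.0409 -0.2314  0.0485] a [-0.0025  0.0021 -0.0015] t= 15.07
```

Emit:
drive_tool(steps=[{"tx": 0.0204,"ty": -0.116,"tz": 0,"ax": 0,"ay": 0,"az": 0,"fingers": 0},{"tx": 0.0204,"ty": -0.116,"tz": 0,"ax": 0,"ay": 0,"az": 0,"fingers": 0},{"tx": 0.0408,"ty": -0.2314,"tz": 0.02,"ax": 0,"ay": 0,"az": 0,"fingers": 0},{"tx": 0.0408,"ty": -0.2314,"tz": 0.04,"ax": 0,"ay": 0,"az": 0,"fingers": 0},{"tx": 0.0408,"ty": -0.2314,"tz": 0.048,"ax": 0,"ay": 0,"az": 0,"fingers": 0},{"tx": 0.0408,"ty": -0.2314,"tz": 0.048,"ax": 0,"ay": 0,"az": 0,"fingers": 0},{"tx": 0.0408,"ty": -0.2314,"tz": 0.048,"ax": 0,"ay": 0,"az": 0,"fingers": 0}])

```text
time_s: 15.95
eef_pos: [0.5331, -0.1678, 0.155]
tool_rot: [-3.137, 0.066, 0.005]
ft_force: [-0.3, -0.5, 0.3]
width: 0.0104
finger_force: 59.1
```

Run:
```python
from h import *
p,d,c,o=snap('wrist','w6'); print(o['eef_pos'],o['width'],o['finger_force'])
cv2.imwrite('pics/w6.png',cv2.resize(p[100:300,130:390,::-1],None,fx=3,fy=3,interpolation=cv2.INTER_CUBIC))
```

```text
[ 0.53310167 -0.16781243  0.15499706] 0.010416202149462744 59.09998834133148
```

View pics/w6.png

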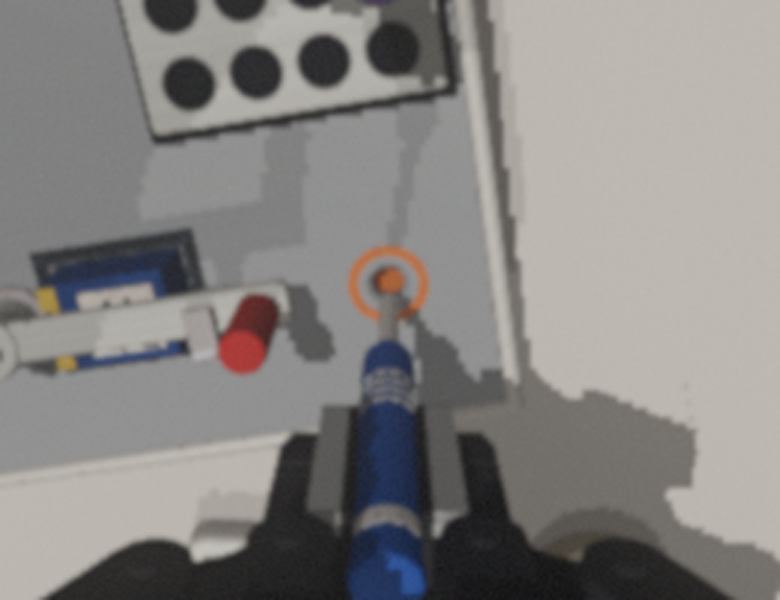

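The lever is shut under the keeper. The ring centre is at about (389,284), and the stylus rod ends at about (392,293) in line with it.

Run:
```python
from h import *
f=np.load('w6.npz'); o=sensors.get_obs()
g=lambda u,v,z: onplane(130+u/3,100+v/3,f,z)
r=g(389,284,.06); print('ring',r)
for v in (286,290,295,300): print('tip',g(392,v,.0757))
p=f['p'].astype(int); P=cloud(f['d'],f)
# orange ring centroid by colour on plane
m=(p[...,0]>150)&(p[...,0]-p[...,2]>60)&(p[...,1]<160); m[:175]=0;m[208:]=0;m[:,244:276]&=True;m[:,:240]=0;m[:,280:]=0
v,u=np.nonzero(m); (cx,cy),ax,an=cv2.fitEllipse(cv2.convexHull(np.c_[u,v].astype(np.int32)));print((cx-130)*3,(cy-100)*3,ax,onplane(cx,cy,f,.06))
for vv in range(190,220,2): print(vv,[p[vv,x].tolist() for x in (258,260,262)],P[vv,260].round(4))
```

```text
ring [ 0.53241163 -0.16746419  0.06      ]
tip [ 0.53727017 -0.16847841  0.0757    ]
tip [ 0.53609448 -0.16843302  0.0757    ]
tip [ 0.53461952 -0.16837607  0.0757    ]
tip [ 0.5331386 -0.1683189  0.0757   ]
386.9468994140625 282.5098571777344 (24.643869400024414, 26.317644119262695) [ 0.53290314 -0.16687499  0.06      ]
190 [[122, 78, 57], [155, 92, 60], [152, 103, 81]] [ 0.5322 -0.1678  0.0461]
192 [[159, 94, 59], [166, 97, 58], [164, 96, 59]] [ 0.5304 -0.1677  0.0467]
194 [[166, 100, 61], [165, 98, 60], [165, 99, 60]] [ 0.5284 -0.1676  0.0465]
196 [[148, 90, 61], [152, 93, 61], [143, 91, 69]] [ 0.5262 -0.1675  0.046 ]
198 [[111, 104, 99], [111, 98, 93], [93, 86, 85]] [ 0.5355 -0.1679  0.0773]
200 [[120, 115, 112], [112, 107, 104], [98, 96, 94]] [ 0.5352 -0.1678  0.0811]
202 [[122, 117, 113], [111, 107, 103], [97, 93, 91]] [ 0.5353 -0.1678  0.086 ]
204 [[123, 118, 113], [110, 106, 102], [111, 94, 84]] [ 0.5356 -0.1678  0.0914]
206 [[122, 118, 113], [110, 106, 102], [111, 93, 85]] [ 0.5354 -0.1678  0.095 ]
208 [[120, 115, 111], [109, 105, 100], [115, 111, 109]] [ 0.5358 -0.1678  0.1002]
210 [[122, 117, 113], [109, 104, 101], [112, 109, 108]] [ 0.5357 -0.1678  0.1039]
212 [[107, 105, 106], [98, 97, 98], [109, 107, 107]] [ 0.5354 -0.1678  0.1068]
214 [[52, 62, 90], [54, 61, 89], [71, 75, 93]] [ 0.5392 -0.1679  0.1195]
216 [[44, 57, 91], [44, 55, 89], [41, 50, 81]] [ 0.5386 -0.1679  0.1215]
218 [[39, 52, 88], [44, 55, 87], [41, 52, 82]] [ 0.5392 -0.1679  0.1263]
```

Emit:
drive_tool(steps=[{"tx": 0,"ty": -0.0008,"tz": 0.006,"ax": 0,"ay": 0,"az": 0,"fingers": 0},{"tx": 0,"ty": -0.0008,"tz": 0.012,"ax": 0,"ay": 0,"az": 0,"fingers": 0},{"tx": 0,"ty": -0.0008,"tz": 0.018,"ax": 0,"ay": 0,"az": 0,"fingers": 0},{"tx": 0,"ty": -0.0008,"tz": 0.024,"ax": 0,"ay": 0,"az": 0,"fingers": 0},{"tx": 0,"ty": -0.0008,"tz": 0.026,"ax": 0,"ay": 0,"az": 0,"fingers": 0},{"tx": 0,"ty": -0.0008,"tz": 0.026,"ax": 0,"ay": 0,"az": 0,"fingers": 0}])

```text
time_s: 16.75
eef_pos: [0.533, -0.1655, 0.1287]
tool_rot: [-3.137, 0.064, 0.006]
ft_force: [0.3, -1.1, 0.0]
width: 0.0105
finger_force: 59.1
```

Emit:
drive_tool(steps=[{"tx": 0,"ty": 0.001,"tz": 0.002,"ax": 0,"ay": 0,"az": 0,"fingers": 0},{"tx": 0,"ty": 0.001,"tz": 0.004,"ax": 0,"ay": 0,"az": 0,"fingers": 0},{"tx": 0,"ty": 0.001,"tz": 0.006,"ax": 0,"ay": 0,"az": 0,"fingers": 0},{"tx": 0,"ty": 0.001,"tz": 0.008,"ax": 0,"ay": 0,"az": 0,"fingers": 0},{"tx": 0,"ty": 0.001,"tz": 0.008,"ax": 0,"ay": 0,"az": 0,"fingers": 0},{"tx": 0,"ty": 0.001,"tz": 0.008,"ax": 0,"ay": 0,"az": 0,"fingers": 0}])

```text
time_s: 17.5
eef_pos: [0.5333, -0.1668, 0.1214]
tool_rot: [-3.138, 0.064, 0.004]
ft_force: [-0.4, -1.2, 3.7]
width: 0.0104
finger_force: 59.5
```

Emit:
drive_tool(steps=[{"tx": 0,"ty": 0,"tz": 0.001,"ax": 0,"ay": 0,"az": 0,"fingers": 0},{"tx": 0,"ty": 0,"tz": 0.002,"ax": 0,"ay": 0,"az": 0,"fingers": 0},{"tx": 0,"ty": 0,"tz": 0.003,"ax": 0,"ay": 0,"az": 0,"fingers": 0},{"tx": 0,"ty": 0,"tz": 0.003,"ax": 0,"ay": 0,"az": 0,"fingers": 0},{"tx": 0,"ty": 0,"tz": 0.003,"ax": 0,"ay": 0,"az": 0,"fingers": 0}])

```text
time_s: 18.12
eef_pos: [0.534, -0.167, 0.1207]
tool_rot: [-3.138, 0.064, 0.002]
ft_force: [-2.2, 0.6, 12.8]
width: 0.0109
finger_force: 60.5
```

Emit:
drive_tool(steps=[{"tx": 0,"ty": 0,"tz": 0,"ax": 0,"ay": 0,"az": 0,"fingers": 0},{"tx": 0,"ty": 0,"tz": 0,"ax": 0,"ay": 0,"az": 0,"fingers": 0},{"tx": 0,"ty": 0,"tz": 0,"ax": 0,"ay": 0,"az": 0,"fingers": 0}])

```text
time_s: 18.5
eef_pos: [0.534, -0.167, 0.1207]
tool_rot: [-3.138, 0.064, 0.002]
ft_force: [-2.5, 0.3, 12.7]
width: 0.0105
finger_force: 60.5
```

Run:
```python
from h import *
p,d,c,o=snap('wrist'); P=cloud(d,c); print(o['eef_pos'],o['ft_force'])
pi=p.astype(int)
k=(pi[...,0]>110)&(pi[...,1]<70)&(pi[...,2]<70)&(P[...,2]>.08)&(np.hypot(P[...,0]-.536,P[...,1]+.132)<.03)
print(k.sum(),np.median(P[k],0))
for i in range(4): o=sensors.get_obs(); print(o['ft_force'][2],o['eef_pos'][2])
```

```text
[ 0.53399612 -0.16704763  0.12068885] [-2.51771722  0.29497459 12.71157618]
230 [ 0.53666403 -0.13265304  0.11369941]
12.890067450127919 0.12067449836433324
12.890067450127919 0.12067449836433324
12.890067450127919 0.12067449836433324
12.890067450127919 0.12067449836433324
```

```bash
python3 -c "
from bench import robot
print(robot.job_done())"
```

```text
the job is handed in; nothing more can be done
None
```

I handed the job in after about 18.5 s on the robot's clock: the module is seated, the lever is shut, and the stylus is still gripped and holding the reset button at its stop with about 12.8 N; the hand-in returned no verdict.

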